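# Tip a cabinet drawer front face up onto the fitting board

### The arm

A 6-joint arm with a two-finger parallel gripper is mounted at the origin on a cart in front of the work surface, level with it; the furniture and walls round the work are solid. World frame = base frame: x ahead of the robot, y to its left, z up, the work surface at z = 0. Lengths are in m, angles in rad, forces in N, time in s.
With the tool pointing down it reaches from about 0.3 to 0.875 m from the base axis. Payload 4.2 kg.
Tool frame: the origin (TCP) lies midway between the tips of the shut fingers; the grasp point (between the pads) lies 19 mm behind it (robot.hold_point_z is the distance from the TCP to the grasp point, in m); z points along the fingers, y is the line along which they close (so a half turn about z gives the same grasp; the last joint's range is limited). The gripper opens to 85 mm and grips with 20 to 120 N. Pads are 22 mm wide; open, the fingers measure 114 mm over their backs; the gripper's body (76 mm by 85 mm) begins 54 mm behind the grasp point. The pads swing forward as they close: fully open they stand 13 mm farther back than shut.
Start: joints at [1.198, 0.32, 1.565, -0, 1.257, -0.02], TCP at [0.199, 0.54, 0.231] pointing down, gripper open.
Joint ranges: [-3.11, 3.11], [-0.84, 2.01], [0.21, 2.61], [-1.34, 4.49], [0.05, 2.63], [-2.56, 2.56]. Speed limits (rad/s): [2.57, 2.57, 3.14, 3.14, 3.14, 3.14].

### API

Orientations are given as a unit quaternion [x, y, z, w].
In Python, from workcell import robot gives the robot as it stands.
- The arm moves only by the shell command python3 -m jog 'ROWS' [OPENING] [FORCE]. ROWS is JSON, a list of rows, each a list of 6 numbers: the shift along the tool's x, y, z in cm, then the turn, a rotation vector about the tool's x, y, z in rad. A call has 1 to 12 rows; each row shifts and turns the commanded pose from where the row before left it, along the tool's axes as they then stand; what a row does not reach is not made up. A row lasts 1/12 s, in which the tool goes at most 41.7 mm and 7.16 degrees, less where a joint would pass 70% of its speed; a pose out of reach is approached as far as the arm can. A call is refused whole if a number of a shift passes 4.17 or a number of a turn 0.125, either way. A call with a gripper value outside its range is refused whole. OPENING is the opening, from -1 (shut) to 1 (fully open), set as the call begins (- or left out, the last holds). The fingers move at their own pace and stop on an object; FORCE is the grip in N (left out, the last holds). Time passes only in rows, so rows that do not move let the fingers close. It gives the time, the measured TCP pose, the force, the opening and the grip force at its end, in the units of the state.
- robot.get_state(): the state, without advancing time (a new reading comes with each control period).
- robot.read_camera(name): name is "side" or "top" or "wrist"; returns the picture (480x640x3 uint8, red, green, blue); there is no depth.
- robot.camera_info(name): a dict with "camera_matrix" (3x3 intrinsics, pixels), "rvec" (rotation vector, rad) and "tvec" (3), from world to camera coordinates, as OpenCV has them; the wrist camera has in their place "tool_from_camera" (4x4, takes a point from camera to tool coordinates, whose origin is the TCP and whose axes are the flange's). Camera axes: x right, y down, z forward; pixel columns grow to the right and rows downward; lengths in m; the calibration is good to about 2 mm. A picture is of the moment at which its call begins: read the wrist's pose just before it. camera_info takes no time and is no camera call.
- robot.sign_off(): hands the job in; it is judged then, once.
The state is a dict: "t": time; "joint_positions": joint angles; "dq": joint speeds; "effort": joint torques, N m; "ee_pos": TCP position; "tool_rot": TCP orientation; "wrist_force": force on the tool from outside, world axes, zero at the start; "ft_torque": the same for the moment, N m; "grip_width": finger opening in m; "grip_force": force on a finger pad.
Only numpy, scipy, OpenCV 4.12 (cv2) and the standard library are available. Lean on these libraries where they do the work, as an engineer would, in place of code of your own. Each camera call takes 0.05 s, during which the arm holds its last target. There are 200 camera calls.

### The job

The spare drawer front lies face down on the counter in front of the low fitting board. Without gripping or lifting it, push it with the fingers against the board's front edge, tip it up there so that it rolls over onto the board face up, then push it along the board until its leading edge is flush against the stop strip along its whole length. Leave the stamp, ink pad, tin and brass weights where they are.

Things in the scene. Friction and masses are not known exactly. Their poses are not given: they have to be found in the camera images.
- panel: Drawer front: loose pale wooden panel, 90 (x) x 110 (y) x 12 mm, about 0.13 kg. Its face has a flush brass rosette; the back is plain with four dark marks. Starts face down on the counter, x pointing roughly at the board. Origin: middle of the face (underside at the start); z runs from face to back: up at the start, down when face up. Bevel all round: the face is 78 x 98 mm; 7 mm behind it the outline is full.
- panel_far (a point): Middle of the panel's edge that faces the board at the start: 45 mm along the panel's x, 9.5 mm along its z from the origin. The panel stops with this edge against the board's front face; once tipped past upright it falls over onto the board, this edge then overhanging the board's front edge by about 14 mm.
- panel_near (a point): Middle of the panel's edge facing the robot at the start: -45 mm along the panel's x, 9.5 mm along its z. Its lowest 7 mm then slope in by 6 mm (bevel). With the far edge stopped by the board, a fingertip pressing on this edge at about 10 N, from close above the counter, carries it up by friction (about 0.6) along an arc about the far edge, still pressing; a slanted fingertip may also hook under it.
- board: Fitting board fixed to the counter: a wooden slab 135 (its x, away from the robot) x 300 (its y) mm, 14 mm thick, with a darker stop strip 14 mm high lying across its far part. Origin: at counter height, foot of the middle of its upright front face; x points over the board to the stop, z up. The stop strip's near face is 110 mm from the front face.
- board_stop (a point): Foot of the stop strip's near face, in its middle, on the board's top (board x = 110 mm, z = 14 mm).
- stamp: Bystander: turned dark wooden stamp, 33 mm wide, 70 mm high, upright on the counter beside the panel. Origin: middle of its underside.
- ink: Bystander: round ink pad in a tin, 62 mm wide, 13 mm high, on the counter beside the panel. Origin: middle of its underside.
- tin: Bystander: round balm tin, 58 mm wide, 50 mm high, on the counter beside the panel. Origin: middle of its underside.
- weight_big: Bystander: taller brass weight with a knob, 28 mm wide, 36 mm high, standing on the board near one end. Origin: middle of its underside.
- weight_small: Bystander: lower brass weight with a knob, 26 mm wide, 21 mm high, standing on the board near the other end. Origin: middle of its underside.
Things that resemble listed ones, but are neither listed nor needed, are in the scene too. What is shaped like the panel but blue or green is not meant.

How it is judged:
On the way, in this order (a step that is already met when the one before it is completed fails the run):
1. the panel is tipped up by more than 30 degrees, its leading edge down against the board's front edge (angle between panel's own z axis and vertical between 0.52 and 1.9 rad and height (world z) of panel_far below 0.03 m and x of panel_far in the frame of board between -0.03 and 0.015 m), for 0.02 s.
2. it has rolled over onto the board (angle between panel's own z axis and vertical above 2.8 rad and x of panel in the frame of board above 0 m), for 0.1 s.
At the end, for the whole second after the job is handed in: The panel lies flat (within about 6 degrees), face up, wholly on the board, its middle within 5 mm of where it is when pressed against the stop and square to it within 4 degrees, at rest; each bystander is within 15 mm of its start (angle between panel's own z axis and vertical above 3.04 rad and height (world z) of panel between 0.022 and 0.03 m and x of panel in the frame of board between 0.06 and 0.069 m and y of panel in the frame of board between -0.095 and 0.095 m and angle between the x axis of panel and the x axis of board, either way round below 0.07 rad and linear speed of panel below 0.01 m/s and distance of each of stamp, ink, tin, weight_big, weight_small from where it was at the start of the episode below 0.015 m); the robot touches nothing.
It fails at once if the panel is lifted: both its near and far edges more than 45 mm above the counter (height (world z) of each of panel_far, panel_near above 0.045 m).
It fails at once if the stamp, ink pad, tin or a brass weight is moved by more than 15 mm (distance of any of stamp, ink, tin, weight_big, weight_small from where it was at the start of the episode above 0.015 m).
It also fails if it takes over 64 s, if anything falls off the work surface, if the arm or the gripper's body presses on something with over 40 N, if the wrist force passes 120 N, or if a joint passes its speed limit or range.

## Working session

There is one attempt and no reset: what is moved stays moved. The work goes in short steps, Python scripts to look and compute and a shell command to move; the robot and the scene stay as the last step left them, time stands still between calls to the robot, and variables do not carry over. Pictures are saved under pics/ and viewed, at most 10 in all, crops included, and the job is handed in when it is done.

```bash
ls; mkdir -p pics
python3 - <<'E'
from workcell import robot
import cv2,numpy as np
for n in("top","side"):
    im=robot.read_camera(n); cv2.imwrite(f"pics/{n}0.png",im[:,:,::-1])
    print({k:np.round(v,3).tolist() for k,v in robot.camera_info(n).items()})
s=robot.get_state();print(s)
E
```

```text
pics
{'camera_matrix': [[532.347, 0.0, 322.419], [0.0, 532.347, 236.118], [0.0, 0.0, 1.0]], 'rvec': [2.134, -2.097, 0.164], 'tvec': [0.006, 0.563, 0.922]}
{'camera_matrix': [[545.522, 0.0, 316.892], [0.0, 545.522, 244.669], [0.0, 0.0, 1.0]], 'rvec': [-0.002, 2.714, -1.557], 'tvec': [0.554, 0.059, 0.956]}
{'t': 0.1, 'joint_positions': array([ 1.19800866e+00,  3.20218715e-01,  1.56554611e+00, -7.39431513e-06,
        1.25741966e+00, -2.00185885e-02]), 'dq': array([-0.00224991, -0.00078015, -0.00449666, -0.00101153, -0.00112486,
       -0.00179416]), 'effort': array([-8.08446856e-06, -4.16409659e+01, -2.34702873e+01,  1.26227683e-04,
        4.96536566e-03,  1.91359555e-05]), 'ee_pos': array([0.1985164, 0.5391877, 0.2305759]), 'tool_rot': array([ 1.75470182e-01,  9.84484424e-01, -7.81300446e-04, -1.51868730e-04]), 'wrist_force': array([ 0.99137831,  0.79827153, -0.40840205]), 'ft_torque': array([-0.0065001 , -0.04650804,  0.0638614 ]), 'grip_force': 0.0, 'grip_width': 0.08509841727671863}
```

View pics/top0.png

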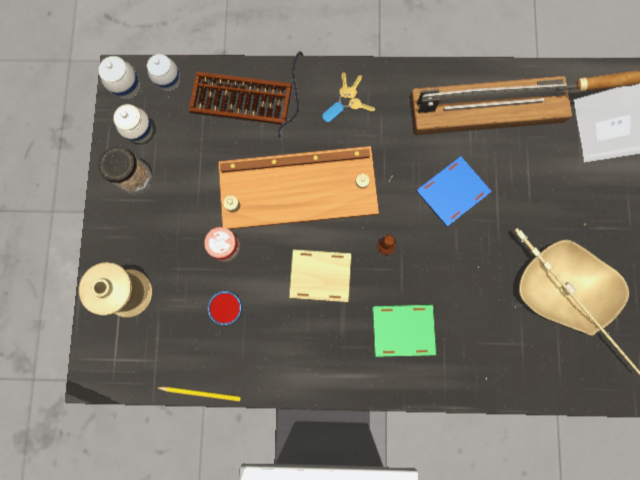

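View pics/side0.png

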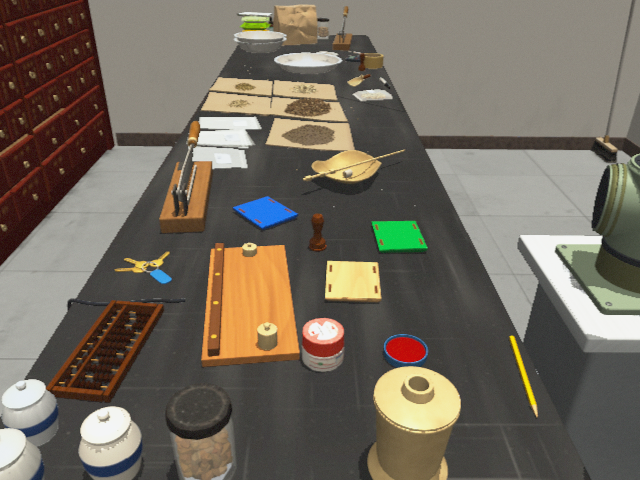

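The top view shows the panel with corners at about (293,250), (351,253), (349,301) and (290,298). The board's front edge runs from (223,227) to (378,213). The weights are at (231,203) and (362,181), the stamp at (388,244), the balm tin at (221,243) and the ink pad at (224,308).

```bash
cat > h.py <<'E'
from workcell import robot
import cv2,numpy as np
from scipy.spatial.transform import Rotation as R
def cam(n):
    c=robot.camera_info(n);return np.array(c["camera_matrix"]),cv2.Rodrigues(np.array(c["rvec"],float))[0],np.array(c["tvec"],float).ravel()
def ray(n,uv,z):
    K,r,t=cam(n);uv=np.atleast_2d(np.array(uv,float));o=-r.T@t
    d=(r.T@np.linalg.inv(K)@np.c_[uv,np.ones(len(uv))].T).T
    return o+d*((z-o[2])/d[:,2])[:,None]
def proj(n,p):
    K,r,t=cam(n);return cv2.projectPoints(np.atleast_2d(np.array(p,float)),cv2.Rodrigues(r)[0],t,K,None)[0][:,0]
def quad(im,lo,hi,roi,pick=None):
    x0,y0,x1,y1=roi
    hsv=cv2.cvtColor(im,cv2.COLOR_RGB2HSV);m=cv2.inRange(hsv,lo,hi);k=np.zeros_like(m);k[y0:y1,x0:x1]=m[y0:y1,x0:x1]
    k=cv2.morphologyEx(k,cv2.MORPH_CLOSE,np.ones((9,9)))
    cs=cv2.findContours(k,cv2.RETR_EXTERNAL,cv2.CHAIN_APPROX_NONE)[0];c=max(cs,key=cv2.contourArea)
    return cv2.minAreaRect(c),cv2.approxPolyDP(cv2.convexHull(c),4,True)[:,0],c
E
python3 - <<'E'
from h import *
np.set_printoptions(precision=4,suppress=True)
im=cv2.imread("pics/top0.png")[:,:,::-1].copy()
K,r,t=cam("top");print("campos",-r.T@t)
K,r,t=cam("side");print("campos side",-r.T@t)
print("tcp",proj("top",[.1985,.539,.23]),proj("side",[.1985,.539,.23]))
hsv=cv2.cvtColor(im,cv2.COLOR_RGB2HSV);print(hsv[265,320],hsv[190,300],hsv[222,300],hsv[270,270],hsv[158,300])
r,a,c=quad(im,(15,60,150),(35,180,255),(270,235,370,310))
print("panel",a.tolist());P=ray("top",a,.012);print(P, P.mean(0))
r,a,c=quad(im,(5,100,90),(22,255,255),(205,135,390,235))
print("board",a.tolist());print(ray("top",a,.014))
for n,z,uv in[("stamp",.0,(388,250)),("tin",.05,(220,242)),("ink",.013,(224,308)),("wb",.05,(231,201)),("ws",.035,(362,180)),("boardF",.014,(223,227)),("boardF",.014,(378,213)),("stopfoot",.014,(222,172)),("stopfoot",.014,(371,158))]:
    print(n,ray("top",uv,z)[0])
E
```

```text
campos [ 0.3892 -0.0097  1.0078]
campos side [0.5647 0.7925 0.5266]
tcp [[-58.9605 463.7291]] [[846.342  436.5851]]
[ 29  69 241] [ 17 139 240] [ 13 105  90] [19 38 74] [ 12 158 161]
panel [[293, 250], [350, 253], [348, 300], [289, 297]]
[[ 0.5425  0.0723  0.012 ]
 [ 0.5385 -0.0357  0.012 ]
 [ 0.4502 -0.0329  0.012 ]
 [ 0.4537  0.0771  0.012 ]] [0.4962 0.0202 0.012 ]
board [[371, 147], [377, 214], [234, 234], [214, 229], [218, 161]]
[[ 0.7481 -0.0745  0.014 ]
 [ 0.6142 -0.0863  0.014 ]
 [ 0.5713  0.1857  0.014 ]
 [ 0.5804  0.2246  0.014 ]
 [ 0.7161  0.2243  0.014 ]]
stamp [ 0.5473 -0.1085  0.    ]
tin [0.5494 0.2037 0.05  ]
ink [0.4311 0.1977 0.013 ]
wb [0.627  0.1873 0.05  ]
ws [ 0.6749 -0.0563  0.035 ]
boardF [0.5846 0.2075 0.014 ]
boardF [ 0.6162 -0.0882  0.014 ]
stopfoot [0.6938 0.2153 0.014 ]
stopfoot [ 0.7257 -0.0746  0.014 ]
```

```bash
python3 -m jog '[[0,0,0,0,0,-0.115],[0,0,0,0,0,-0.115],[0,0,0,0,0,-0.115],[0,0,0,0,0,-0.115],[-1.13,-3.9,0,0,0,0],[-1.13,-3.9,0,0,0,0],[-1.13,-3.9,0,0,0,0],[-1.13,-3.9,0,0,0,0],[-1.13,-3.9,0,0,0,0],[-1.13,-3.9,0,0,0,0],[-1.13,-3.9,0,0,0,0],[-1.13,-3.9,0,0,0,0]]' 0.1
python3 -m jog '[[-1.13,-3.9,0,0,0,0],[-1.13,-3.9,0,0,0,0],[-1.13,-3.9,0,0,0,0],[-1.13,-3.9,0,0,0,0],[-1.13,-3.9,0,0,0,0],[-1.13,-3.9,0,0,0,0],[0,0,3.5,0,0,0],[0,0,3.5,0,0,0],[0,0,3.5,0,0,0],[0,0,3.5,0,0,0],[0,0,3.5,0,0,0],[0,0,0,0,0,0]]'
cat > st.py <<'E'
from h import *
# board frame report
y=0.108;O=np.array([.6004,.0597])
s=robot.get_state();d=s["ee_pos"][:2]-O;c,n=np.cos(y),np.sin(y)
m=R.from_quat(s["tool_rot"]).as_matrix()
f=s["wrist_force"]
print("t%.2f bx %.1f by %.1f z %.1f mm | yaw err %.3f zaxis %s | F b %.1f %.1f z %.1f w %.1f"%(s["t"],1e3*(c*d[0]+n*d[1]),1e3*(-n*d[0]+c*d[1]),1e3*s["ee_pos"][2],np.arctan2(-m[1,0],-m[0,0])-y,np.round(m[:,2],3),c*f[0]+n*f[1],-n*f[0]+c*f[1],f[2],s["grip_width"]*1e3))
E
python3 st.py
```

```text
t: 1.1
ee_pos: [0.3219, 0.2371, 0.2311]
tool_rot: [-0.054, 0.999, -0.0, -0.0]
wrist_force: [0.9, -0.7, -0.1]
grip_width: 0.047
grip_force: 0.0
t: 2.1
ee_pos: [0.4094, 0.0135, 0.0514]
tool_rot: [-0.053, 0.999, 0.0, -0.007]
wrist_force: [-1.8, -0.4, -0.3]
grip_width: 0.0469
grip_force: 0.0
t2.10 bx -194.8 by -25.3 z 51.4 mm | yaw err -0.001 zaxis [-0.013  0.    -1.   ] | F b -1.9 -0.2 z -0.3 w 46.9
```

```bash
python3 -m jog '[[0,0,2,0,0,0],[0,0,1.5,0,0,0],[0,0,0.8,0,0,0],[0,0,0,0,0,0],[0,0,0,0,0,0]]'; python3 st.py; python3 -m jog '[[0,0,0.2,0,0,0],[0,0,0,0,0,0],[0,0,0,0,0,0]]'; python3 st.py;python3 -m jog '[[0,0,0.2,0,0,0],[0,0,0,0,0,0],[0,0,0,0,0,0]]'; python3 st.py;python3 -m jog '[[0,0,0.2,0,0,0],[0,0,0,0,0,0],[0,0,0,0,0,0]]'; python3 st.py
```

```text
t: 2.52
ee_pos: [0.415, 0.0137, 0.0142]
tool_rot: [-0.054, 0.999, 0.0, 0.001]
wrist_force: [-0.0, -0.0, 0.4]
grip_width: 0.0468
grip_force: 0.0
t2.52 bx -189.2 by -25.7 z 14.2 mm | yaw err -0.001 zaxis [ 0.001  0.    -1.   ] | F b -0.0 -0.0 z 0.4 w 46.8
t: 2.77
ee_pos: [0.4149, 0.0137, 0.012]
tool_rot: [-0.054, 0.999, 0.0, 0.001]
wrist_force: [-1.0, -0.0, 0.1]
grip_width: 0.0467
grip_force: 0.0
t2.77 bx -189.4 by -25.7 z 12.0 mm | yaw err -0.001 zaxis [ 0.002  0.    -1.   ] | F b -1.0 0.1 z 0.1 w 46.7
t: 3.02
ee_pos: [0.4144, 0.0137, 0.0094]
tool_rot: [-0.054, 0.999, 0.0, 0.0]
wrist_force: [0.1, 0.5, -0.4]
grip_width: 0.0467
grip_force: 0.0
t3.02 bx -189.9 by -25.7 z 9.4 mm | yaw err -0.001 zaxis [ 0.  0. -1.] | F b 0.1 0.5 z -0.4 w 46.7
t: 3.27
ee_pos: [0.4143, 0.0137, 0.0072]
tool_rot: [-0.054, 0.999, 0.0, -0.0]
wrist_force: [-0.5, -0.7, 0.2]
grip_width: 0.047
grip_force: 0.0
t3.27 bx -190.0 by -25.7 z 7.2 mm | yaw err -0.001 zaxis [-0.  0. -1.] | F b -0.6 -0.6 z 0.2 w 47.0
```

Run:
```python
from h import *
a=robot.read_camera("wrist");b=robot.read_camera("side")
cv2.imwrite("pics/w1.png",np.hstack([a[:,:,::-1][::1,120:520],cv2.resize(b[150:390,200:400,::-1],(400,480))]))
```

```text
(no output)
```

View pics/w1.png

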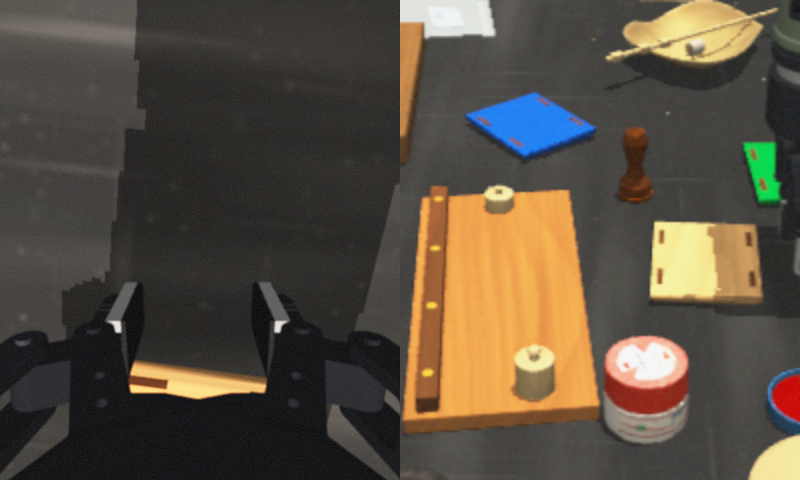

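The wrist image (left half) shows the fingers straddling the view just behind the panel's near edge, around (200,375). The side crop shows that nothing has moved. I'll feel for the counter next.

```bash
for i in 1 2 3 4; do :; done; python3 -m jog '[[0,0,0.2,0,0,0],[0,0,0,0,0,0]]' >/dev/null; python3 st.py;python3 -m jog '[[0,0,0.2,0,0,0],[0,0,0,0,0,0]]' >/dev/null; python3 st.py;python3 -m jog '[[0,0,0.2,0,0,0],[0,0,0,0,0,0]]'>/dev/null; python3 st.py
```

```text
t3.53 bx -190.0 by -25.7 z 5.1 mm | yaw err -0.001 zaxis [-0.  0. -1.] | F b 0.5 0.7 z 0.2 w 47.0
t3.70 bx -190.0 by -25.7 z 3.0 mm | yaw err -0.001 zaxis [-0.  0. -1.] | F b 0.6 0.2 z 0.4 w 47.0
t3.87 bx -190.1 by -25.7 z 1.0 mm | yaw err -0.001 zaxis [-0.001  0.    -1.   ] | F b 0.0 -0.3 z -0.0 w 46.8
```

```bash
python3 -m jog '[[0,0,0.15,0,0,0],[0,0,0,0,0,0]]' >/dev/null; python3 st.py;python3 -m jog '[[0,0,0.15,0,0,0],[0,0,0,0,0,0]]' >/dev/null; python3 st.py;python3 -m jog '[[0,0,0.1,0,0,0],[0,0,0,0,0,0]]'>/dev/null; python3 st.py;python3 -m jog '[[0,0,0.1,0,0,0],[0,0,0,0,0,0]]'>/dev/null; python3 st.py
```

```text
t4.03 bx -190.0 by -25.7 z -0.4 mm | yaw err -0.001 zaxis [-0.  0. -1.] | F b -0.8 0.1 z -0.1 w 47.1
t4.20 bx -190.0 by -25.7 z -1.9 mm | yaw err -0.001 zaxis [-0.  0. -1.] | F b 0.2 -0.3 z 0.0 w 47.2
t4.37 bx -189.8 by -25.7 z -2.5 mm | yaw err -0.001 zaxis [ 0.  0. -1.] | F b -1.3 0.3 z 3.7 w 47.0
t4.53 bx -189.8 by -25.7 z -2.6 mm | yaw err -0.001 zaxis [ 0.  0. -1.] | F b -2.5 -0.0 z 17.1 w 47.0
```

```bash
python3 -m jog '[[0,0,-0.37,0,0,0],[-0.8,0,0,0,0,0],[-0.8,0,0,0,0,0],[-0.8,0,0,0,0,0],[-0.8,0,0,0,0,0],[-0.8,0,0,0,0,0],[-0.8,0,0,0,0,0],[-0.8,0,0,0,0,0],[-0.8,0,0,0,0,0],[-0.8,0,0,0,0,0],[0,0,0,0,0,0]]' >/dev/null; python3 st.py
python3 - <<'E'
from h import *
cv2.imwrite("pics/a1.png",np.hstack([robot.read_camera("top")[140:320,200:420,::-1],robot.read_camera("side")[200:380,200:420,::-1]]).repeat(2,0).repeat(2,1)[:,:800])
E
```

```text
t5.45 bx -115.3 by -25.9 z 0.2 mm | yaw err -0.001 zaxis [ 0.003  0.    -1.   ] | F b 0.1 -0.1 z 0.6 w 46.9
```

View pics/a1.png

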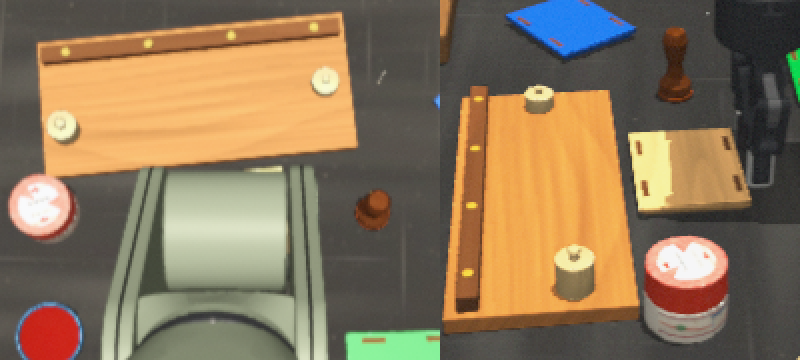

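The side crop (right half) shows the panel squared up and almost at the board's front face, with the fingers behind its near edge around (760,180). I'll keep pushing until it presses on the board.

```bash
python3 -m jog '[[-0.4,0,0,0,0,0],[-0.4,0,0,0,0,0],[-0.2,0,0,0,0,0],[0,0,0,0,0,0]]' >/dev/null; python3 st.py; python3 -m jog '[[-0.2,0,0,0,0,0],[0,0,0,0,0,0]]' >/dev/null; python3 st.py; python3 -m jog '[[-0.1,0,0,0,0,0],[0,0,0,0,0,0]]' >/dev/null; python3 st.py
```

```text
t5.88 bx -107.3 by -25.8 z 0.1 mm | yaw err -0.001 zaxis [ 0.001  0.    -1.   ] | F b 0.1 -0.2 z -0.7 w 46.8
t6.05 bx -105.9 by -25.8 z -0.0 mm | yaw err -0.001 zaxis [-0.  0. -1.] | F b -1.0 1.2 z -0.4 w 46.9
t6.22 bx -105.1 by -25.7 z -0.0 mm | yaw err -0.001 zaxis [-0.  0. -1.] | F b -0.7 -0.9 z -0.6 w 47.0
```

```bash
for k in 1; do python3 -m jog '[[-0.2,0,0,0,0,0],[0,0,0,0,0,0]]' >/dev/null; python3 st.py; python3 -m jog '[[-0.1,0,0,0,0,0],[0,0,0,0,0,0]]' >/dev/null; python3 st.py; python3 -m jog '[[-0.1,0,0,0,0,0],[0,0,0,0,0,0]]' >/dev/null; python3 st.py; done
```

```text
t6.38 bx -103.4 by -25.8 z -0.1 mm | yaw err -0.000 zaxis [-0.001 -0.    -1.   ] | F b -3.0 -1.7 z 1.9 w 46.9
t6.55 bx -103.4 by -25.8 z -0.2 mm | yaw err -0.000 zaxis [-0.003 -0.    -1.   ] | F b -5.2 -0.9 z 3.9 w 47.1
t6.72 bx -103.4 by -25.8 z -0.2 mm | yaw err -0.000 zaxis [-0.006 -0.    -1.   ] | F b -6.8 -0.8 z 5.1 w 46.9
```

```bash
python3 -m jog '[[-0.1,0,-0.1,0,0,0],[0,0,-0.25,0,0,0],[-0.05,0,-0.25,0,0,0],[-0.05,0,-0.25,0,0,0]]' >/dev/null; python3 st.py; python3 -m jog '[[-0.05,0,-0.25,0,0,0],[-0.1,0,-0.25,0,0,0],[-0.1,0,-0.25,0,0,0]]' >/dev/null; python3 st.py
python3 - <<'E'
from h import *
cv2.imwrite("pics/a2.png",cv2.resize(robot.read_camera("side")[200:350,240:440,::-1],(800,600)))
E
```

```text
t7.05 bx -103.0 by -26.0 z 7.4 mm | yaw err 0.000 zaxis [-0.009 -0.001 -1.   ] | F b -7.4 -3.0 z 0.5 w 47.1
t7.30 bx -102.2 by -26.1 z 14.5 mm | yaw err 0.001 zaxis [-0.013 -0.002 -1.   ] | F b -11.7 -3.9 z 1.1 w 46.8
```

View pics/a2.png

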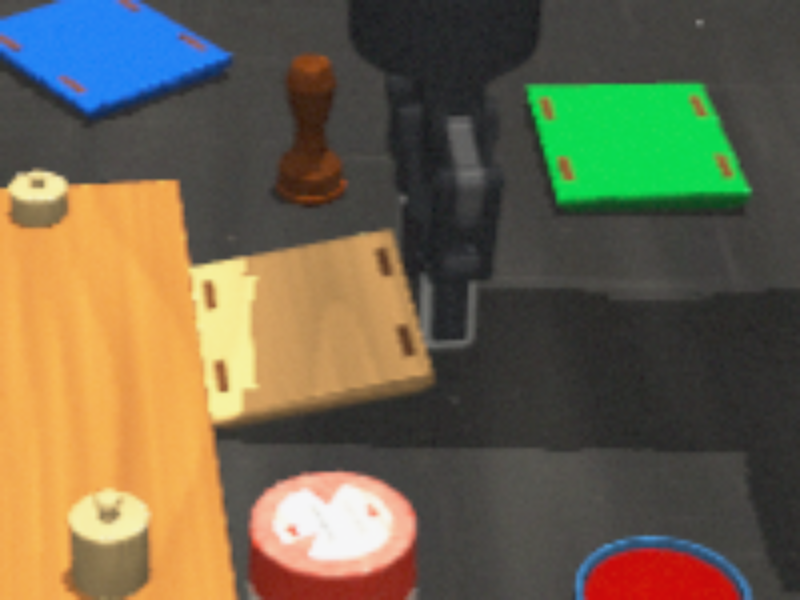

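The panel is tipped about 10° with its far edge against the board, and the finger at (450,320) is carrying it. I'll keep following the arc.

```bash
python3 -m jog '[[-0.05,0,-0.35,0,0,0],[-0.07,0,-0.35,0,0,0],[-0.09,0,-0.35,0,0,0],[-0.1,0,-0.35,0,0,0]]' >/dev/null; python3 st.py; python3 -m jog '[[-0.13,0,-0.32,0,0,0],[-0.15,0,-0.32,0,0,0],[-0.15,0,-0.32,0,0,0],[-0.17,0,-0.32,0,0,0]]' >/dev/null; python3 st.py
python3 - <<'E'
from h import *
cv2.imwrite("pics/a3.png",cv2.resize(robot.read_camera("side")[180:330,240:440,::-1],(800,600)))
E
```

```text
t7.68 bx -99.3 by -26.1 z 28.6 mm | yaw err 0.000 zaxis [-0.013 -0.002 -1.   ] | F b -11.9 -2.7 z 2.3 w 46.8
t8.02 bx -94.5 by -26.1 z 41.4 mm | yaw err 0.001 zaxis [-0.016 -0.002 -1.   ] | F b -15.1 -2.6 z 5.5 w 47.0
```

View pics/a3.png

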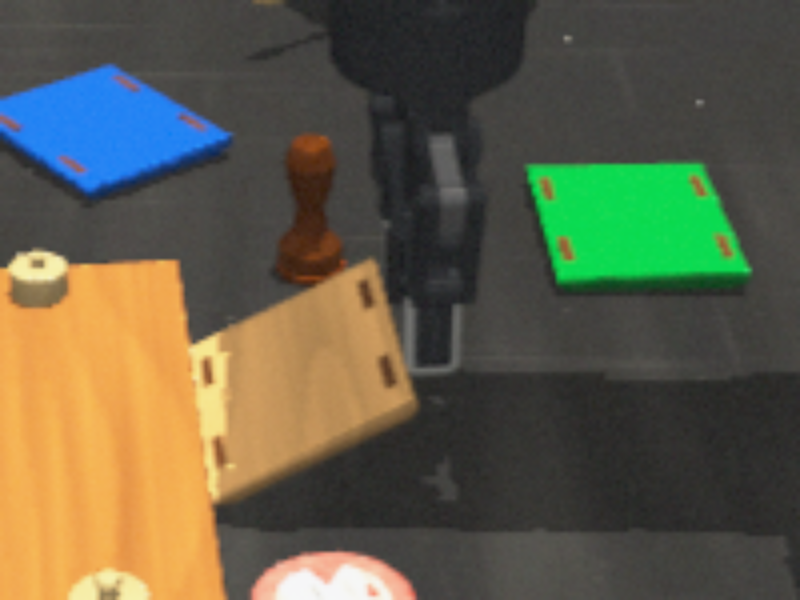

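The tilt is now about 27°, with contact still good at the fingertip near (430,350). I'm carrying on along the arc.

```bash
python3 -m jog '[[-0.2,0,-0.33,0,0,0],[-0.23,0,-0.33,0,0,0],[-0.26,0,-0.33,0,0,0],[-0.28,0,-0.33,0,0,0],[-0.3,0,-0.33,0,0,0]]' >/dev/null; python3 st.py; python3 -m jog '[[-0.33,0,-0.28,0,0,0],[-0.34,0,-0.28,0,0,0],[-0.36,0,-0.28,0,0,0],[-0.36,0,-0.28,0,0,0],[-0.37,0,-0.26,0,0,0]]' >/dev/null; python3 st.py
python3 - <<'E'
from h import *
cv2.imwrite("pics/a4.png",cv2.resize(robot.read_camera("side")[180:330,240:440,::-1],(800,600)))
E
```

```text
t8.48 bx -79.7 by -25.8 z 58.9 mm | yaw err -0.000 zaxis [-0.011 -0.001 -1.   ] | F b -10.9 0.1 z 9.4 w 47.1
t8.90 bx -59.1 by -25.7 z 74.3 mm | yaw err -0.000 zaxis [-0.004 -0.    -1.   ] | F b -8.4 0.5 z 12.5 w 46.9
```

View pics/a4.png

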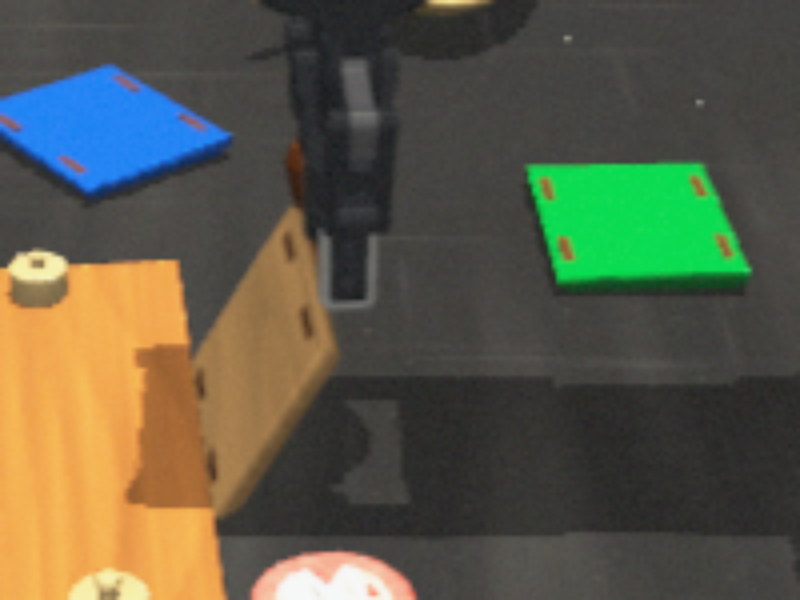

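The panel is at roughly 60° and still held against the board edge. I'll now push mainly forward, past upright.

```bash
python3 -m jog '[[-0.4,0,-0.18,0,0,0],[-0.4,0,-0.14,0,0,0],[-0.4,0,-0.12,0,0,0],[-0.4,0,-0.08,0,0,0],[-0.4,0,-0.05,0,0,0],[-0.4,0,0,0,0,0]]' >/dev/null; python3 st.py; python3 -m jog '[[-0.45,0,0,0,0,0],[-0.45,0,0,0,0,0],[-0.45,0,0,0,0,0],[-0.45,0,0,0,0,0],[-0.45,0,0,0,0,0],[-0.45,0,0,0,0,0]]' >/dev/null; python3 st.py;  python3 -m jog '[[-0.5,0,0,0,0,0],[-0.5,0,0,0,0,0],[-0.5,0,0,0,0,0],[-0.5,0,0,0,0,0]]' >/dev/null; python3 st.py
python3 - <<'E'
from h import *
cv2.imwrite("pics/a5.png",cv2.resize(robot.read_camera("side")[180:330,240:440,::-1],(800,600)))
E
```

```text
t9.45 bx -30.1 by -25.5 z 84.1 mm | yaw err -0.001 zaxis [ 0.008  0.001 -1.   ] | F b -5.6 1.6 z 31.0 w 47.1
t9.95 bx 0.2 by -25.4 z 84.4 mm | yaw err -0.002 zaxis [ 0.016  0.002 -1.   ] | F b 0.9 2.5 z 15.2 w 47.0
t10.28 bx 15.7 by -25.8 z 79.7 mm | yaw err -0.001 zaxis [ 0.004  0.    -1.   ] | F b -0.1 -0.3 z -0.5 w 47.0
```

View pics/a5.png

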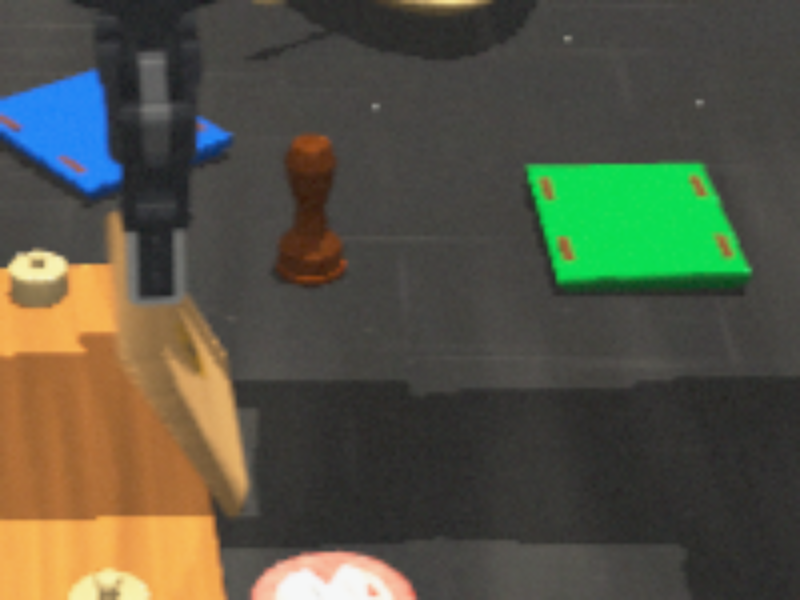

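The panel is past upright, with the rosette face toward the robot, and leaning over the board. I'll let it fall, back off above it, and check with the cameras.

```bash
python3 -m jog '[[-0.5,0,0,0,0,0],[-0.5,0,0,0,0,0],[0,0,0,0,0,0],[0,0,0,0,0,0],[0,0,0,0,0,0]]' >/dev/null; python3 st.py; python3 -m jog '[[1.5,0,0,0,0,0],[1.5,0,0,0,0,0],[1.5,0,0,0,0,0],[2,0,0,0,0,0],[2,0,0,0,0,0],[2,0,0,0,0,0],[2,0,0,0,0,0],[2,0,0,0,0,0],[0,0,0,0,0,0]]' >/dev/null; python3 st.py
python3 - <<'E'
from h import *
cv2.imwrite("pics/a6.png",np.hstack([robot.read_camera("top")[140:320,200:400,::-1],robot.read_camera("side")[200:380,200:400,::-1]]).repeat(2,0).repeat(2,1))
E
```

```text
t10.75 bx 23.7 by -25.9 z 78.4 mm | yaw err -0.001 zaxis [-0.001  0.    -1.   ] | F b -0.3 -0.2 z -0.2 w 47.1
t11.50 bx -125.9 by -25.5 z 78.4 mm | yaw err -0.001 zaxis [-0.006 -0.    -1.   ] | F b -0.1 0.7 z -0.3 w 47.1
```

View pics/a6.png

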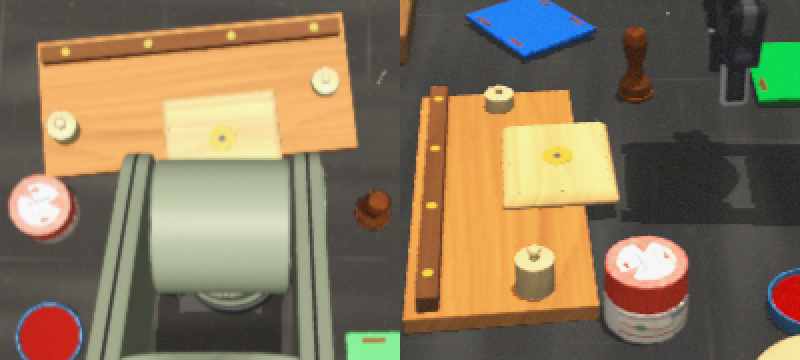

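The panel lies face up on the board, about square, overhanging the front, with its near edge around (610,160) in the side half. No bystander has moved. I'll lower the tips to about 16 mm and push along the board.

```bash
python3 -m jog '[[0,0,2.2,0,0,0],[0,0,2.2,0,0,0],[0,0,2.05,0,0,0],[0,0,0,0,0,0],[0,0,0,0,0,0],[-2,0,0,0,0,0],[-2,0,0,0,0,0],[-2,0,0,0,0,0],[-2,0,0,0,0,0],[0,0,0,0,0,0],[0,0,0,0,0,0]]' >/dev/null; python3 st.py; python3 -m jog '[[-0.5,0,0,0,0,0],[-0.5,0,0,0,0,0],[-0.5,0,0,0,0,0],[-0.5,0,0,0,0,0],[-0.5,0,0,0,0,0],[-0.5,0,0,0,0,0],[-0.5,0,0,0,0,0],[-0.5,0,0,0,0,0],[0,0,0,0,0,0]]' >/dev/null; python3 st.py
```

```text
t12.52 bx -39.6 by -25.9 z 15.4 mm | yaw err -0.001 zaxis [ 0.002  0.    -1.   ] | F b -0.8 -0.0 z -0.1 w 46.9
t13.27 bx 0.1 by -25.9 z 14.6 mm | yaw err -0.001 zaxis [ 0.001  0.    -1.   ] | F b -2.0 -0.2 z 2.4 w 46.8
```

```bash
python3 -m jog '[[-0.25,0,0,0,0,0],[-0.15,0,0,0,0,0],[0,0,0,0,0,0]]' >/dev/null; python3 st.py; python3 -m jog '[[-0.15,0,0,0,0,0],[0,0,0,0,0,0]]' >/dev/null; python3 st.py; python3 -m jog '[[-0.15,0,0,0,0,0],[0,0,0,0,0,0]]' >/dev/null; python3 st.py; python3 -m jog '[[-0.15,0,0,0,0,0],[0,0,0,0,0,0]]' >/dev/null; python3 st.py
```

```text
t13.52 bx 2.3 by -25.9 z 14.5 mm | yaw err -0.001 zaxis [-0.002 -0.    -1.   ] | F b -4.7 0.1 z 6.4 w 47.3
t13.68 bx 3.7 by -25.8 z 14.5 mm | yaw err -0.001 zaxis [-0.002 -0.    -1.   ] | F b -4.5 -0.5 z 5.2 w 47.4
t13.85 bx 5.2 by -25.8 z 14.5 mm | yaw err -0.001 zaxis [-0.002 -0.    -1.   ] | F b -5.0 0.1 z 6.7 w 47.0
t14.02 bx 6.7 by -25.8 z 14.5 mm | yaw err -0.001 zaxis [-0.002 -0.    -1.   ] | F b -4.3 0.7 z 5.2 w 47.2
```

```bash
for k in 1; do python3 -m jog '[[-0.15,0,0,0,0,0],[0,0,0,0,0,0]]' >/dev/null; python3 st.py; python3 -m jog '[[-0.15,0,0,0,0,0],[0,0,0,0,0,0]]' >/dev/null; python3 st.py; python3 -m jog '[[-0.15,0,0,0,0,0],[0,0,0,0,0,0]]' >/dev/null; python3 st.py; done
python3 - <<'E'
from h import *
np.set_printoptions(precision=1,suppress=True)
im=robot.read_camera("side")
hsv=cv2.cvtColor(im,cv2.COLOR_RGB2HSV)
r,a,c=quad(im,(20,30,150),(35,130,255),(215,245,310,310))
P=ray("side",a,.017)[:,:2]-[.6004,.0597];y=.108;M=np.array([[np.cos(y),np.sin(y)],[-np.sin(y),np.cos(y)]])
print(a.tolist());print(1e3*P@M.T)
cv2.imwrite("pics/a7.png",cv2.resize(im[220:340,190:350,::-1],(800,600)))
E
```

```text
t14.18 bx 7.6 by -25.9 z 14.5 mm | yaw err -0.001 zaxis [-0.003 -0.    -1.   ] | F b -5.0 -0.2 z 6.9 w 46.9
t14.35 bx 7.7 by -25.9 z 14.5 mm | yaw err -0.001 zaxis [-0.006 -0.001 -1.   ] | F b -9.2 -0.3 z 9.0 w 46.9
t14.52 bx 7.7 by -25.8 z 14.4 mm | yaw err -0.000 zaxis [-0.01  -0.001 -1.   ] | F b -12.3 0.3 z 11.9 w 47.0
[[237, 264], [239, 294], [223, 304], [225, 265]]
[[ 84.9 -80.5]
 [ 80.6  10. ]
 [105.1  34.4]
 [105.6 -79.2]]
```

View pics/a7.png

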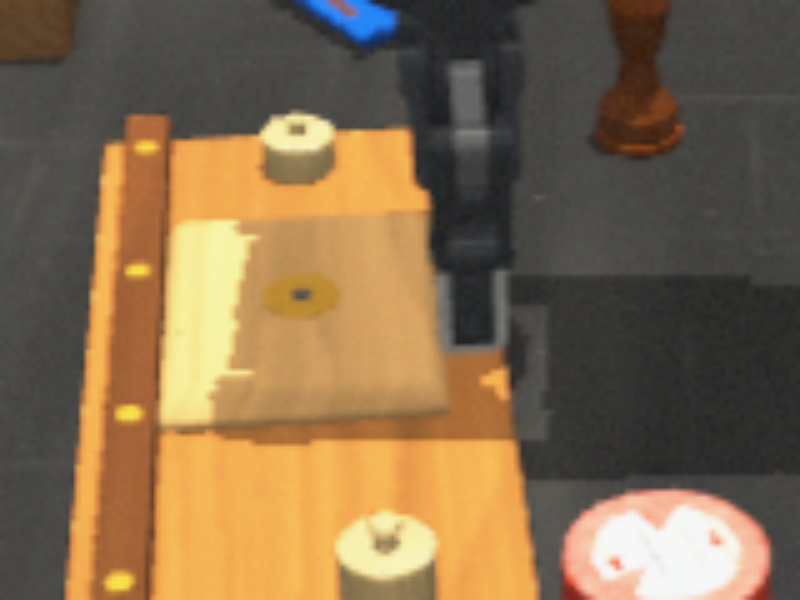

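The panel is flush against the stop strip along its whole length, about (165,220) to (160,425), and square. The force rose as it stopped. I'll retreat and check.

```bash
python3 -m jog '[[0.5,0,0,0,0,0],[1,0,0,0,0,0],[2,0,-0.5,0,0,0],[3,0,-1,0,0,0],[3.5,0,-2,0,0,0],[3.5,0,-2,0,0,0],[3.5,0,-2,0,0,0],[3,2,-2,0,0,0],[0,4,0,0,0,0],[0,4,0,0,0,0],[0,4,0,0,0,0],[0,4,0,0,0,0]]' >/dev/null; python3 -m jog '[[0,4,0,0,0,0],[0,4,0,0,0,0],[0,4,0,0,0,0],[0,4,0,0,0,0],[0,0,0,0,0,0],[0,0,0,0,0,0]]' >/dev/null; python3 st.py
python3 - <<'E'
from h import *
np.set_printoptions(precision=1,suppress=True)
im=robot.read_camera("top");im2=robot.read_camera("side")
y=.108;M=np.array([[np.cos(y),np.sin(y)],[-np.sin(y),np.cos(y)]])
hsv=cv2.cvtColor(im,cv2.COLOR_RGB2HSV);print(hsv[187,300],hsv[187,255])
r,a,c=quad(im,(22,20,190),(35,115,255),(240,150,352,230))
P=(ray("top",a,.021)[:,:2]-[.6004,.0597])@M.T*1e3
print(a.tolist(),r);print(P,P.mean(0))
old=cv2.imread("pics/top0.png")[:,:,::-1]
for n,(x0,y0,x1,y1) in dict(stamp=(375,232,402,258),tin=(202,225,240,262),ink=(205,288,244,328),wb=(222,192,242,214),ws=(353,171,372,191)).items():
    print(n,np.abs(im[y0:y1,x0:x1].astype(int)-old[y0:y1,x0:x1]).mean().round(1))
E
```

```text
t16.07 bx -187.5 by 316.4 z 109.0 mm | yaw err 0.003 zaxis [ 0.001  0.001 -1.   ] | F b -0.7 -0.1 z 0.1 w 46.6
[ 25  77 245] [ 16 142 244]
[[333, 163], [337, 204], [283, 208], [281, 168]] ((308.6553649902344, 186.15731811523438), (42.75004196166992, 55.16435623168945), 84.64418029785156)
[[104.8 -72.3]
 [ 23.  -72.4]
 [ 24.9  30.8]
 [104.4  28.7]] [ 64.3 -21.3]
stamp 2.7
tin 3.5
ink 2.9
wb 3.9
ws 4.0
```

```bash
python3 -c "
from workcell import robot
print(robot.sign_off())"
```

```text
the job is handed in; nothing more can be done
None
```

The panel was rolled over and now lies face up and square against the stop strip: its middle measured 64 mm from the board's front face before handing in, within the 60–69 mm allowed. The bystanders showed no movement in the camera check, and the job was handed in at about 16 s of robot time; no verdict came back.

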